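# Switch off an opened bench power supply with the insulated hook

### The arm

A 6-joint arm with a two-finger parallel gripper is mounted at the origin on the work surface. World frame = base frame: x ahead of the robot, y to its left, z up, the work surface at z = 0. Lengths are in mm, angles in rad, forces in N, time in s.
With the tool pointing down it reaches from about 200 to 875 mm from the base axis. Payload 3.4 kg.
Tool frame: the origin (TCP) lies at the very end of the fingers, on their centre line; the grasp point (between the pads) lies 19 mm behind it; z points along the fingers, y is the line along which they close (so a half turn about z gives the same grasp; the last joint's range is limited). The gripper opens to 94 mm and grips with 3 to 60 N. Pads are 16 mm wide; open, the fingers measure 119 mm over their backs; the gripper's body (75 mm by 177 mm) begins 78 mm behind the grasp point.
Start: joints at [-1.421, 0.276, 1.505, -0, 1.361, -0.121], TCP at [153.812, -554.082, 205.493] pointing down, gripper open.
Joint ranges: [-2.89, 2.89], [-0.75, 2.08], [0.22, 2.7], [-1.18, 4.32], [0.11, 2.71], [-2.7, 2.7]. Speed limits (rad/s): [2.57, 2.57, 3.14, 3.14, 3.14, 3.14].

### API

Orientations are given as a rotation vector (axis times angle).
In Python, from bench import manip, snapshot, camera_params gives the robot as it stands. The module is installed in compiled form; this text tells all that it offers.
- The arm moves only by the tool drive_tool, never from a script. Its argument "increments" is a list of rows, each an object of numbers: "ax", "ay", "az": the turn, a rotation vector about the world's x, y, z in degrees; "dx", "dy", "dz": the shift along the world's x, y, z in mm; "fingers": the finger opening in mm, from 0 to 94. A call has 1 to 8 rows; each row shifts and turns the commanded pose from where the row before left it; what a row does not reach is not made up. A row lasts 1/12 s, in which the tool goes at most 41.7 mm and 7.16 degrees, less where a joint would pass 70% of its speed; a pose out of reach is approached as far as the arm can. A call is refused whole if a number of a shift passes 41.7 or a number of a turn 7.16, either way. A call with a gripper value outside its range is refused whole. The fingers move at their own pace and stop on an object; "grip_force" is the grip in N (left out, the last holds). Time passes only in rows, so rows that do not move let the fingers close. It gives the time, the measured TCP pose, the force, the opening and the grip force at its end, in the units of the state.
- manip.sense(): the state, without advancing time (a new reading comes with each control period).
- snapshot(name): name is "scene" or "top"; returns (picture, depth): 420x560x3 uint8, blue, green, red; 420x560 float32, mm along the optical axis (not along the pixel's ray), 0 where there is no reading.
- camera_params(name): a dict with "fx", "fy", "cx", "cy" (pixels), "rvec" (rotation vector, rad) and "tvec" (3), from world to camera coordinates, as OpenCV has them. Camera axes: x right, y down, z forward; pixel columns grow to the right and rows downward; lengths in mm; the calibration is good to about 2 mm. A picture is of the moment at which its call begins. camera_params takes no time and is no camera call.
- manip.sign_off(): hands the job in; it is judged then, once.
The state is a dict: "clock": time; "joint_pos": joint angles; "dq": joint speeds; "tau": joint torques, N m; "tcp_pos": TCP position; "eef_rot": TCP orientation; "contact_force": force on the tool from outside, world axes, zero at the start; "moment": the same for the moment, N m; "opening": opening from 0.0 (shut) to 1.0 (fully open); "grasp_force": force on a finger pad.
Only numpy, scipy, OpenCV 4.12 (cv2) and the standard library are available. Lean on these libraries where they do the work, as an engineer would, in place of code of your own. Each camera call takes 0.05 s, during which the arm holds its last target. There are 200 camera calls.

### The job

The opened bench power supply is still live: take the insulated hook from its wooden stand, reach over the supply's front panel with it, feel for the mains switch's paddle behind the panel and pull the paddle fully over towards the panel, without forcing anything. Neither the arm nor the gripper may touch the supply. Then lay the hook back in its stand as it was, let go, and leave everything else on the bench where it is.

Things in the scene. Friction and masses are not known exactly. Their poses are not given: they have to be found in the camera images.
- supply: Bench power supply, cover off, fixed: grey steel front panel 260 wide, 6 thick, top edge 150 above the bench, knobs standing out 18 in front; behind it an open deck 250 deep. It may feel at most 25 N from the hook. Origin: at bench height under the middle of the panel's front face; x square to the panel and back, away from the robot, y along the panel, z up. Other entries use this supply frame.
- slot_mid (a point): Point at x=65, y=0, z=60 mm in the supply frame: on the hinge line of the mains switch, over the middle of the slot in which the switch (black box 50 x 32, top at z=54) is bolted. The switch sits anywhere from 40 to the right to 40 to the left of it (y=-40 to 40), differing from unit to unit and not measured: look from above or feel for the paddle.
- gap_mid (a point): Point at x=65, y=0, z=100 mm in the supply frame, in the free space behind the panel: but for the switch nothing there stands above z=54 from x=10 to 120 and y=-80 to 80. Beyond it a transformer (top z=94) starts at x=126, and on either side a capacitor (38 across, top z=87) stands at x=60, y=+-102.
- paddle (a joint): Paddle angle, rad: 0 leaning back 23 deg (live; start 0 to 0.12), 0.80 leaning 23 deg towards the panel (off) on a firm stop. Flat grey handle 22 mm wide (y), 8 thick, reaching 60 from its hinge, which runs along y at x=65, z=60 (supply frame): tip about x=88, z=115 at 0, x=42 at 0.80. 4 N at the tip moves it, more lower down; stays where left, rigid sideways.
- stand: Wooden stand, fixed, left or right of the supply: base 140 x 90 x 14 mm, two uprights 10 thick at x=+-45 with slots 24 wide, floor z=113, straight sides to z=129, flared mouths to z=145. The handle lies in both slots along x. Free between the uprights above z=44. Origin: centre of its underside; x along the lying handle towards the hook's bent end, z up.
- hook_grip (a point): Centre of the insulated hook's handle, a black bar 120 long (x), 20 wide (y), 24 high (z) mm. A grey rod, 8 across, runs on from it along x to x=150, is bent square there and runs down (-z) 100. 0.14 to 0.22 kg, balance point about 30 towards +x. In the stand the centre lies over the stand's origin, at most 6 off along x, 125 above the bench.
- hook_tip (a point): Lowest point of the hook's bent end, at x=150, y=0, z=-104 mm from the handle's centre (same axes).
- spray_can: Spray can, 56 across, 188 tall, standing. Leave alone. Origin: centre of its underside.
- multimeter: Grey multimeter, 190 x 90 x 44, lying on the other side of the supply from the stand. Leave alone. Origin: centre of its underside.
- tape_roll: Roll of black tape, 72 across, 19 high, in front of the panel. Leave alone. Origin: centre of its underside.
- screwdriver: Screwdriver, 190 long, lying in front of the panel. Leave alone. Origin: its middle, at the bench.
- wire_spool: Spool of copper wire, 68 across, 58 high. Leave alone. Origin: centre of its underside.
- old_transformer: Small old transformer, 90 x 85 x 64. Leave alone. Origin: centre of its underside.
- parts_tin: Open metal tin, 130 x 95 x 40. Leave alone. Origin: centre of its underside.
There are look-alikes about, which are no part of the job. What is shaped like the stand but orange is not meant.

How it is judged (in metres and radians):
On the way, in this order (a step that is already met when the one before it is completed fails the run):
1. the hook is lifted clear of its stand (z of hook_grip in the frame of stand above 0.16 m), for 0.1 s.
2. the paddle is pulled fully over towards the panel (off) (value of joint paddle above 0.73 rad), for 0.2 s.
At the end, for the whole second after the job is handed in: Paddle over towards the panel (above 0.73 of 0.80 rad); hook at rest in both slots of its stand as at the start: handle centre within 18 mm along, 8 mm across and 117 to 132 mm high in the stand's frame, upright and in line to 0.15 rad, bent end on the same side; released (value of joint paddle above 0.73 rad and x of hook_grip in the frame of stand between -0.018 and 0.018 m and y of hook_grip in the frame of stand between -0.008 and 0.008 m and z of hook_grip in the frame of stand between 0.117 and 0.132 m and angle between hook_grip's own z axis and vertical below 0.15 rad and angle between the x axis of hook_grip and the x axis of stand, either way round below 0.15 rad and x of hook_tip in the frame of stand above 0.1 m and linear speed of hook below 0.02 m/s and angular speed of hook below 0.15 rad/s); the robot touches nothing.
It fails at once if the arm or the gripper touches the supply or its switch (contact force between any of the arm, the fingers and supply above 0.5 N).
It fails at once if the hook presses on the supply or its switch with more than 25 N (contact force between hook and supply above 25 N).
It fails at once if the hook is dropped (its handle below 70 mm) (height (world z) of hook_grip below 0.07 m).
It fails at once if another thing on the bench is moved more than 20 mm (distance of any of spray_can, multimeter, tape_roll, screwdriver, wire_spool, old_transformer, parts_tin from where it was at the start of the episode above 0.02 m).
It also fails if it takes over 64 s, if anything falls off the work surface, if the arm or the gripper's body presses on something with over 40 N, if the wrist force passes 120 N, or if a joint passes its speed limit or range.

## Working session

There is one attempt and no reset: what is moved stays moved. The work goes in short steps, Python scripts to look and compute and a tool call to move; the robot and the scene stay as the last step left them, time stands still between calls to the robot, and variables do not carry over. Pictures are saved under pics/ and viewed, at most 10 in all, crops included, and the job is handed in when it is done.

Besides the shell and the picture viewer there is one more tool, called after "Request:" by a JSON object that holds its "api" and its "payload", one argument or row to a line. drive_tool: Moves the arm, as the interface text tells. Its arguments: {"type":"object","properties":{"increments":{"type":"array"},"grip_force":{"type":"number"}},"required":["increments"]}

```bash
mkdir -p pics
cat > h.py <<'E'
import numpy as np, cv2
from bench import manip, snapshot, camera_params
def cam(n):
    p=camera_params(n); R=cv2.Rodrigues(np.array(p['rvec'],float))[0]; return p,R,np.array(p['tvec'],float).ravel()
def ray(n,u,v,z):
    p,R,t=cam(n); d=R.T@np.array([(u-p['cx'])/p['fx'],(v-p['cy'])/p['fy'],1]); c=-R.T@t
    return c+d*(z-c[2])/d[2]
def cloud(n,dep):
    p,R,t=cam(n); v,u=np.mgrid[:dep.shape[0],:dep.shape[1]]
    P=np.stack([(u-p['cx'])/p['fx']*dep,(v-p['cy'])/p['fy']*dep,dep],-1)
    W=(P-t)@R; W[dep==0]=np.nan; return W
E
python3 - <<'E'
from h import *
for n in('top','scene'):
    b,d=snapshot(n); cv2.imwrite(f'pics/{n}0.png',b); np.savez(f'{n}0.npz',b=b,d=d)
    p,R,t=cam(n); print(n,p['fx'],-R.T@t,R[2])
print(manip.sense())
E
```

```text
top 470.7604249171215 [ 441.48170731    8.36300889 1784.78734796] [ 0.05733683 -0.00489194 -0.99834291]
scene 481.42948842061134 [ 982.63933318  645.92095573 1167.18709574] [-0.34069314 -0.49668669 -0.79826719]
{'clock': 0.1, 'joint_pos': array([-1.42096662e+00,  2.76517866e-01,  1.50598206e+00, -1.66857673e-05,
        1.36069440e+00, -1.21004935e-01]), 'dq': array([-0.0011981 , -0.00183576, -0.00285053,  0.00019649,  0.00035556,
       -0.00141217]), 'tau': array([ 2.16674598e-03, -4.05452621e+01, -2.37780136e+01,  7.02744978e-02,
        2.98175623e-02, -5.35921993e-05]), 'tcp_pos': array([ 153.7439219 , -553.54702527,  204.70891117]), 'eef_rot': array([-3.11124426e+00, -4.23916269e-01,  6.18539040e-05]), 'contact_force': array([0.07916026, 0.59345323, 0.35715065]), 'moment': array([ 0.06436163, -0.02604335, -0.05317672]), 'grasp_force': 0.0, 'opening': 0.9977091611898883}
```

View pics/top0.png

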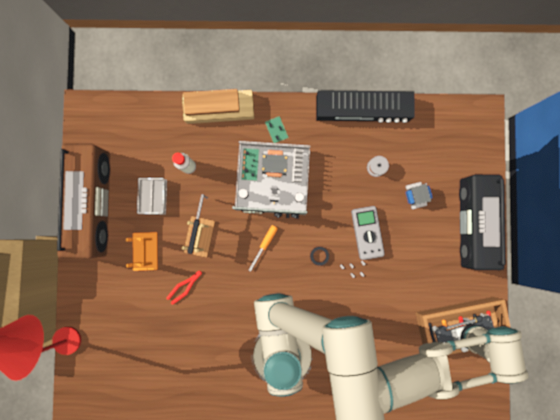

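View pics/scene0.png

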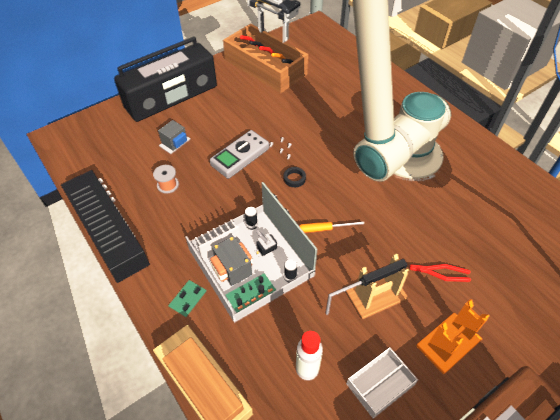

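Top view: stand at about (198,237) with the hook's rod running up to (202,197). The supply is at (272,178), its panel edge near row 212, with the paddle about (275,192). The orange decoy is at (145,252). Next I measure these.

Run:
```python
from h import *
D=np.load('top0.npz');b,d=D['b'],D['d'];W=cloud('top',d)
c=cv2.resize(b[130:270,170:320],None,fx=5,fy=4,interpolation=cv2.INTER_CUBIC);c=cv2.resize(b[130:262,172:322],None,fx=4.5,fy=4.5,interpolation=cv2.INTER_CUBIC);cv2.imwrite('pics/crop0.png',c)
def show(n,m,W):
    P=W[m];P=P[~np.isnan(P[:,0])];print(n,len(P),P.mean(0).round(1) if len(P) else '')
    return P
v,u=np.mgrid[:420,:560]
# panel top edge
box=(u>225)&(u<320)&(v>195)&(v<225)
m=box&(abs(W[...,2]-150)<8);P=show('panel',m,W)
if len(P)>5:
    q=cv2.minAreaRect(P[:,:2].astype(np.float32));print(q,cv2.boxPoints(q).round(1).tolist())
# handle
box=(u>180)&(u<220)&(v>190)&(v<265)
m=box&(W[...,2]>120)&(W[...,2]<150);P=show('hook',m,W)
q=cv2.minAreaRect(P[:,:2].astype(np.float32));print(q,P[:,2].min(),P[:,2].max())
m2=m&(b.max(-1)<70);P=show('black',m2,W);q=cv2.minAreaRect(P[:,:2].astype(np.float32));print(q)
print('px',u[m2].min(),u[m2].max(),v[m2].min(),v[m2].max())
m=box&(W[...,2]>8)&(W[...,2]<20);P=show('base',m,W);q=cv2.minAreaRect(P[:,:2].astype(np.float32));print(q)
for vv in range(180,205,1): print(vv,W[vv,264:288:2,2].round(0))
```

```text
panel 121 [534.9  48.6 149.6]
((535.0613403320312, 48.063201904296875), (254.9783477783203, 6.370696544647217), 86.7891616821289) [[524.7000122070312, -79.0], [531.0999755859375, -79.4000015258789], [545.4000244140625, 175.1999969482422], [539.0, 175.5]]
hook 340 [457.1 310.1 134.1]
((483.393310546875, 304.947998046875), (54.679405212402344, 211.35073852539062), 78.42333221435547) 120.26712766236196 148.8485341346459
black 36 [446.  308.4 138.4]
((438.6340637207031, 308.746826171875), (11.399248123168945, 113.17960357666016), 82.68144989013672)
px 191 198 220 252
base 466 [443.4 303.5  13.3]
((471.689453125, 312.31329345703125), (274.1007995605469, 143.02349853515625), 1.1494489908218384)
180 [20. 11. 31. 22. 18. 15. 10. 25. 23. 12.  9. 16.]
181 [16. 22. 21. 19. 18. 15. 22. 17. 14. 20. 19. 15.]
182 [17. 18. 14. 13. 16. 21. 14. 18. 24. 23. 24. 21.]
183 [16. 23. 24. 22. 15. 22. 20. 21. 15. 13. 16. 20.]
184 [16. 17. 20. 20. 23. 17. 19. 16. 26. 16. 14. 27.]
185 [21. 14. 18. 14. 16. 13. 18. 23. 24. 14. 20. 19.]
186 [ 20.  16.  26.  15. 117. 118. 113.  23.  19.  24.  22.  20.]
187 [ 13.  1
[... 295 characters left out ...]
92 [15. 14. 15. 61. 90. 77. 77. 59. 19. 23. 11. 16.]
193 [18. 20.  5. 54. 67. 74. 70. 55. 20. 21. 15. 17.]
194 [22. 20. 23. 57. 73. 64. 68. 54. 13. 14. 19. 18.]
195 [18. 13. 16. 66. 57. 64. 64. 56. 16. 14. 21. 18.]
196 [18. 17. 19. 58. 56. 57. 52. 54. 16. 27. 28. 18.]
197 [20. 12. 14. 61. 53. 60. 62. 61. 19. 25. 19. 21.]
198 [19. 22. 28. 58. 56. 52. 57. 60. nan 15. 16. 19.]
199 [17. 20. 28. 48. 53. 56. 47. 57. 20. 10. 18. 18.]
200 [14. 12.  8. 58. 61. 58. 51. 54. 23. 28. 18. 20.]
201 [10. 22. 18. 23. 25. 30. 41. 28. 17. 10. 14. 17.]
202 [13. 14. 18. 18. 20. 26. 27. 18. 13. 18. 19. 23.]
203 [15. 20. 18. 22. 20. 20. 18. 13. 15. 13. 12. 17.]
204 [21. 17. 19. 23. 24. 21. 13. 13.  5. 18. 17. 21.]
```

View pics/crop0.png

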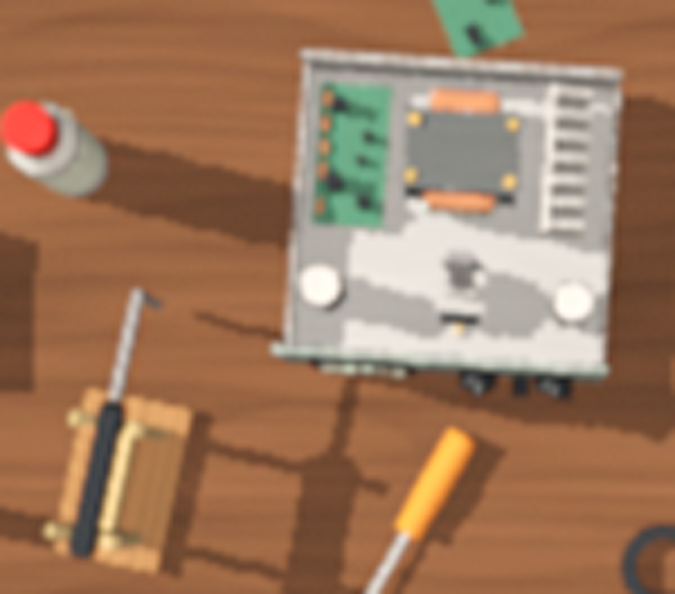

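Crop: the handle runs from crop (113,405) to (83,553), the rod's end is at (140,292), and the paddle is around (463,272). The panel edge runs from (272,350) to (608,372).

Run:
```python
from h import *
f=lambda x,y,z: ray('top',172+(x+.5)/4.5-.5,130+(y+.5)/4.5-.5,z)
a=f(113,405,137);c=f(83,553,137);r=f(139,292,129)
print('handle',a,c,(a+c)/2,np.linalg.norm(a-c),'rod',r,np.degrees(np.arctan2(*(a-c)[1::-1])),np.degrees(np.arctan2(*(r-c)[1::-1])))
p1=f(272,347,150);p2=f(608,371,150);print('panel',p1,p2)
D=np.load('top0.npz');b,d=D['b'],D['d'];W=cloud('top',d)
yaw=np.arctan2(-14.3,254.6);R=np.array([[np.cos(yaw),-np.sin(yaw)],[np.sin(yaw),np.cos(yaw)]]);o=np.array([532,48.3])
S=(W[...,:2]-o)@R
m=(abs(S[...,1])<70)&(S[...,0]>30)&(S[...,0]<105)
for lo,hi in((100,130),(65,100),(45,62)):
    k=m&(W[...,2]>lo)&(W[...,2]<hi);print(lo,k.sum(),S[k].mean(0),S[k].min(0),S[k].max(0),W[k].mean(0))
D=np.load('scene0.npz');b,d=D['b'],D['d'];W=cloud('scene',d)
S=(W[...,:2]-o)@R
m=(abs(S[...,1])<70)&(S[...,0]>30)&(S[...,0]<105)
for lo,hi in((100,130),(65,100),(45,62)):
    k=m&(W[...,2]>lo)&(W[...,2]<hi);print(lo,k.sum(),S[k].mean(0),S[k].min(0),S[k].max(0))
k=(abs(W[...,2]-147)<4)&(abs(S[...,0])<25)&(abs(S[...,1])<150);print('panel',k.sum(),S[k].min(0),S[k].max(0),S[k].mean(0))
# handle in scene
v,u=np.mgrid[:420,:560]
k=(u>350)&(u<415)&(v>255)&(v<290)&(b.max(-1)<60)&(W[...,2]>115)&(W[...,2]<145)
P=W[k];print(len(P),P.mean(0),cv2.minAreaRect(P[:,:2].astype(np.float32)))
k=(u>325)&(u<362)&(v>275)&(v<300)&(W[...,2]>105)&(W[...,2]<140);P=W[k];print('rod',len(P),P.mean(0),P[np.argmax(P[:,0])])
k=(u>320)&(u<335)&(v>290)&(v<320)&(W[...,2]>25)&(W[...,2]<115);P=W[k];print('bent',len(P),np.median(P,0),P[:,2].min())
```

```text
handle [496.12251074 302.39574692 137.        ] [381.31726812 323.42831513 137.        ] [438.71988943 312.91203102 137.        ] 116.7159486037803 rod [585.12541881 285.14779662 129.        ] -10.381586259267907 -10.637711523662714
panel [541.57634285 178.18341438 150.        ] [525.26466464 -81.62388213 150.        ]
100 24 [ 82.62070629 -12.05630061] [ 74.50633856 -21.09148683] [88.51091636 -2.76392271] [613.81459784  31.62945495 111.6887414 ]
65 33 [ 68.6192534 -11.3633665] [ 50.03473826 -29.96006913] [78.14919161  3.65260013] [599.87403635  33.10647423  80.17595757]
45 79 [ 59.55558196 -10.5220769 ] [ 41.11647401 -29.6614702 ] [89.31573833  9.16067723] [590.87180563  34.4547139   56.07668498]
100 30 [85.18504927 -5.89761965] [ 77.40638332 -18.78164758] [90.17710892  3.72424243]
65 30 [70.9316418  -0.60865299] [ 60.42213228 -11.03314096] [81.19437692  4.15777364]
45 190 [66.98699149 -5.75310591] [ 40.05341048 -30.15210356] [90.67750381 13.28380743]
panel 202 [  -1.36263805 -125.53013694] [  7.7011357  132.67357182] [ 3.77520939 13.68121481]
134 [453.15463591 322.73683817 127.777511  ] ((444.8645324707031, 325.01605224609375), (14.489395141601562, 124.4542465209961), 71.86510467529297)
rod 145 [544.21363752 296.40195595 126.72866232] [589.7753311  287.8989244  129.60622152]
bent 54 [587.54481497 290.22404797  69.18020082] 27.456037911474777
```

Request:
{"api": "drive_tool", "payload": {
  "increments": [
    {"dz":20,"dy":20},
    {"dx":11,"dy":35,"dz":20,"az":-1},
    {"dx":11,"dy":36,"dz":10,"az":-1},
    {"dx":11,"dy":36,"az":-1},
    {"dx":11,"dy":36,"az":-1},
    {"dx":11,"dy":36,"az":-1},
    {"dx":11,"dy":36,"az":-1},
    {"dx":11,"dy":36,"az":-1}
  ]
}}

```text
$.increments[0]: bad value
```

Request:
{"api": "drive_tool", "payload": {
  "increments": [
    {"dx":11,"dy":36,"az":-1},
    {"dx":11,"dy":36,"az":-1},
    {"dx":11,"dy":36,"az":-1},
    {"dx":11,"dy":36,"az":-1},
    {"dx":11,"dy":36,"az":-1},
    {"dx":11,"dy":36,"az":-1},
    {"dx":11,"dy":36,"az":-1},
    {"dx":11,"dy":36,"az":-1}
  ]
}}

```text
$.increments[0]: bad value
```

Request:
{"api": "drive_tool", "payload": {
  "increments": [
    {"ax":0,"ay":0,"az":0,"dx":0,"dy":20,"dz":20,"fingers":94}
  ]
}}

```text
clock: 0.18
tcp_pos: [153.2, -534.3, 221.1]
eef_rot: [-3.107, -0.422, 0.001]
contact_force: [0.2, -0.1, 0.3]
opening: 0.997
grasp_force: 0.0
```

All keys are required.

Request:
{"api": "drive_tool", "payload": {
  "increments": [
    {"ax":0,"ay":0,"az":-1,"dx":11,"dy":35,"dz":20,"fingers":94},
    {"ax":0,"ay":0,"az":-1,"dx":11,"dy":36,"dz":15,"fingers":94},
    {"ax":0,"ay":0,"az":-1,"dx":11,"dy":36,"dz":0,"fingers":94},
    {"ax":0,"ay":0,"az":-1,"dx":11,"dy":36,"dz":0,"fingers":94},
    {"ax":0,"ay":0,"az":-1,"dx":11,"dy":36,"dz":0,"fingers":94},
    {"ax":0,"ay":0,"az":-1,"dx":11,"dy":36,"dz":0,"fingers":94},
    {"ax":0,"ay":0,"az":-1,"dx":11,"dy":36,"dz":0,"fingers":94},
    {"ax":0,"ay":0,"az":-1,"dx":11,"dy":36,"dz":0,"fingers":94}
  ]
}}

```text
clock: 0.85
tcp_pos: [241.7, -245.2, 260.1]
eef_rot: [-3.135, -0.203, -0.0]
contact_force: [1.2, 0.0, 0.3]
opening: 0.999
grasp_force: 0.0
```

Request:
{"api": "drive_tool", "payload": {
  "increments": [
    {"ax":0,"ay":0,"az":-1,"dx":11,"dy":36,"dz":0,"fingers":94},
    {"ax":0,"ay":0,"az":-1,"dx":11,"dy":36,"dz":0,"fingers":94},
    {"ax":0,"ay":0,"az":-1,"dx":11,"dy":36,"dz":0,"fingers":94},
    {"ax":0,"ay":0,"az":-1,"dx":11,"dy":36,"dz":0,"fingers":94},
    {"ax":0,"ay":0,"az":-1,"dx":11,"dy":36,"dz":0,"fingers":94},
    {"ax":0,"ay":0,"az":-1,"dx":11,"dy":36,"dz":0,"fingers":94},
    {"ax":0,"ay":0,"az":-1,"dx":11,"dy":36,"dz":0,"fingers":94},
    {"ax":0,"ay":0,"az":-1,"dx":11,"dy":36,"dz":0,"fingers":94}
  ]
}}

```text
clock: 1.52
tcp_pos: [329.4, 42.8, 260.4]
eef_rot: [3.141, -0.014, 0.001]
contact_force: [0.9, 0.2, 0.6]
opening: 1.0
grasp_force: 0.0
```

Request:
{"api": "drive_tool", "payload": {
  "increments": [
    {"ax":0,"ay":0,"az":-1,"dx":15,"dy":36,"dz":0,"fingers":94},
    {"ax":0,"ay":0,"az":-1,"dx":15,"dy":36,"dz":0,"fingers":94},
    {"ax":0,"ay":0,"az":-2,"dx":15,"dy":36,"dz":0,"fingers":94},
    {"ax":0,"ay":0,"az":-2,"dx":15,"dy":36,"dz":0,"fingers":94},
    {"ax":0,"ay":0,"az":-2,"dx":15,"dy":36,"dz":0,"fingers":94},
    {"ax":0,"ay":0,"az":-2,"dx":15,"dy":36,"dz":0,"fingers":94},
    {"ax":0,"ay":0,"az":0,"dx":11,"dy":36,"dz":0,"fingers":94},
    {"ax":0,"ay":0,"az":0,"dx":0,"dy":0,"dz":0,"fingers":94}
  ]
}}

```text
clock: 2.18
tcp_pos: [432.5, 298.7, 259.0]
eef_rot: [-3.126, 0.28, 0.001]
contact_force: [0.3, 0.4, -0.6]
opening: 1.0
grasp_force: 0.0
```

Request:
{"api": "drive_tool", "payload": {
  "increments": [
    {"ax":0,"ay":0,"az":0,"dx":12,"dy":14,"dz":0,"fingers":94},
    {"ax":0,"ay":0,"az":0,"dx":0,"dy":0,"dz":-25,"fingers":94},
    {"ax":0,"ay":0,"az":0,"dx":0,"dy":0,"dz":-25,"fingers":94},
    {"ax":0,"ay":0,"az":0,"dx":0,"dy":0,"dz":-25,"fingers":94},
    {"ax":0,"ay":0,"az":0,"dx":0,"dy":0,"dz":-20,"fingers":94},
    {"ax":0,"ay":0,"az":0,"dx":0,"dy":0,"dz":0,"fingers":94}
  ]
}}

```text
clock: 2.68
tcp_pos: [439.4, 304.5, 161.1]
eef_rot: [3.123, -0.287, -0.013]
contact_force: [-2.1, -0.1, 0.2]
opening: 0.997
grasp_force: 0.0
```

Run:
```python
from h import *
out=[]
for n in('top','scene'):
    b,d=snapshot(n); np.savez(f'{n}1.npz',b=b,d=d)
    c=b[190:280,150:260] if n=='top' else b[220:330,320:430]
    out.append(cv2.resize(c,(400,int(400*c.shape[0]/c.shape[1])),interpolation=cv2.INTER_CUBIC)[:320])
cv2.imwrite('pics/near.png',np.hstack(out))
p,R,t=cam('scene')
print(manip.sense()['tcp_pos'])
```

```text
[442.31607599 306.18982913 165.1742681 ]
```

View pics/near.png

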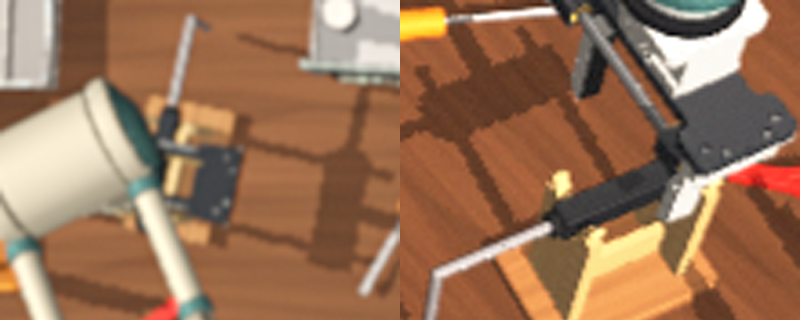

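Scene crop: the open fingers straddle the black handle between the uprights, seen at crop (590,70) and (685,200). The handle runs from (555,225) to (670,170). I'll descend onto it.

Request:
{"api": "drive_tool", "payload": {
  "increments": [
    {"ax":0,"ay":0,"az":0,"dx":3,"dy":6,"dz":-15,"fingers":94},
    {"ax":0,"ay":0,"az":0,"dx":0,"dy":0,"dz":-15,"fingers":94},
    {"ax":0,"ay":0,"az":0,"dx":0,"dy":0,"dz":-15,"fingers":94},
    {"ax":0,"ay":0,"az":0,"dx":0,"dy":0,"dz":-10,"fingers":94},
    {"ax":0,"ay":0,"az":0,"dx":0,"dy":0,"dz":0,"fingers":60},
    {"ax":0,"ay":0,"az":0,"dx":0,"dy":0,"dz":0,"fingers":40}
  ],
  "grip_force": 5
}}

```text
clock: 3.28
tcp_pos: [446.3, 312.9, 111.3]
eef_rot: [-3.128, 0.287, -0.001]
contact_force: [1.5, -0.5, 0.3]
opening: 0.894
grasp_force: 0.0
```

Request:
{"api": "drive_tool", "payload": {
  "increments": [
    {"ax":0,"ay":0,"az":0,"dx":0,"dy":0,"dz":0,"fingers":32},
    {"ax":0,"ay":0,"az":0,"dx":0,"dy":0,"dz":0,"fingers":32},
    {"ax":0,"ay":0,"az":0,"dx":0,"dy":0,"dz":0,"fingers":32}
  ]
}}

```text
clock: 3.53
tcp_pos: [446.4, 313.1, 111.5]
eef_rot: [-3.127, 0.287, -0.003]
contact_force: [0.3, 0.8, 0.2]
opening: 0.683
grasp_force: 0.0
```

Request:
{"api": "drive_tool", "payload": {
  "increments": [
    {"ax":0,"ay":0,"az":0,"dx":0,"dy":0,"dz":-5,"fingers":26},
    {"ax":0,"ay":0,"az":0,"dx":0,"dy":0,"dz":0,"fingers":26},
    {"ax":0,"ay":0,"az":0,"dx":0,"dy":0,"dz":0,"fingers":26},
    {"ax":0,"ay":0,"az":0,"dx":0,"dy":0,"dz":0,"fingers":26},
    {"ax":0,"ay":0,"az":0,"dx":0,"dy":0,"dz":0,"fingers":26},
    {"ax":0,"ay":0,"az":0,"dx":0,"dy":0,"dz":0,"fingers":26}
  ]
}}

```text
clock: 4.03
tcp_pos: [445.8, 312.8, 105.5]
eef_rot: [3.128, -0.287, 0.0]
contact_force: [0.9, 0.5, -0.5]
opening: 0.288
grasp_force: 0.0
```

Request:
{"api": "drive_tool", "payload": {
  "increments": [
    {"ax":0,"ay":0,"az":0,"dx":0,"dy":0,"dz":0,"fingers":22},
    {"ax":0,"ay":0,"az":0,"dx":0,"dy":0,"dz":0,"fingers":22}
  ]
}}

```text
clock: 4.2
tcp_pos: [445.8, 313.1, 105.5]
eef_rot: [-3.128, 0.287, -0.0]
contact_force: [0.8, 0.9, 0.5]
opening: 0.235
grasp_force: 0.3
```

Well centred. Now I grip fully.

Request:
{"api": "drive_tool", "payload": {
  "increments": [
    {"ax":0,"ay":0,"az":0,"dx":0,"dy":0,"dz":0,"fingers":15},
    {"ax":0,"ay":0,"az":0,"dx":0,"dy":0,"dz":0,"fingers":10},
    {"ax":0,"ay":0,"az":0,"dx":0,"dy":0,"dz":0,"fingers":0}
  ],
  "grip_force": 12
}}

```text
clock: 4.45
tcp_pos: [445.9, 313.2, 105.5]
eef_rot: [-3.128, 0.287, -0.0]
contact_force: [-0.1, 1.6, 0.4]
opening: 0.21
grasp_force: 12.0
```

Request:
{"api": "drive_tool", "payload": {
  "increments": [
    {"ax":0,"ay":0,"az":0,"dx":0,"dy":0,"dz":0,"fingers":0},
    {"ax":0,"ay":0,"az":0,"dx":0,"dy":0,"dz":0,"fingers":0},
    {"ax":0,"ay":0,"az":0,"dx":0,"dy":0,"dz":0,"fingers":0}
  ],
  "grip_force": 60
}}

```text
clock: 4.7
tcp_pos: [445.9, 313.1, 105.5]
eef_rot: [-3.128, 0.287, -0.0]
contact_force: [0.5, 1.4, -0.3]
opening: 0.208
grasp_force: 60.0
```

Request:
{"api": "drive_tool", "payload": {
  "increments": [
    {"ax":0,"ay":0,"az":0,"dx":0,"dy":0,"dz":6,"fingers":0},
    {"ax":0,"ay":0,"az":0,"dx":0,"dy":0,"dz":12,"fingers":0},
    {"ax":0,"ay":0,"az":0,"dx":0,"dy":0,"dz":20,"fingers":0},
    {"ax":0,"ay":0,"az":0,"dx":0,"dy":0,"dz":28,"fingers":0},
    {"ax":0,"ay":0,"az":0,"dx":0,"dy":0,"dz":28,"fingers":0},
    {"ax":0,"ay":0,"az":0,"dx":0,"dy":0,"dz":28,"fingers":0},
    {"ax":0,"ay":0,"az":0,"dx":0,"dy":0,"dz":28,"fingers":0},
    {"ax":0,"ay":0,"az":0,"dx":0,"dy":0,"dz":20,"fingers":0}
  ]
}}

```text
clock: 5.37
tcp_pos: [445.8, 312.2, 278.2]
eef_rot: [3.128, -0.287, 0.003]
contact_force: [0.1, 0.7, -1.7]
opening: 0.205
grasp_force: 60.0
```

Run:
```python
from h import *
b,d=snapshot('scene'); np.savez('scene2.npz',b=b,d=d)
cv2.imwrite('pics/lift.png',cv2.resize(b[130:330,230:450],None,fx=2.5,fy=2.5,interpolation=cv2.INTER_CUBIC))
s=manip.sense();print(s['tcp_pos'],s['eef_rot'],s['contact_force'],s['moment'])
```

```text
[447.65122997 313.15602064 281.72183484] [-3.12502475  0.28651432 -0.0120849 ] [0.31740302 0.67689875 1.44696466] [ 0.07642368 -0.02637694 -0.00546267]
```

View pics/lift.png

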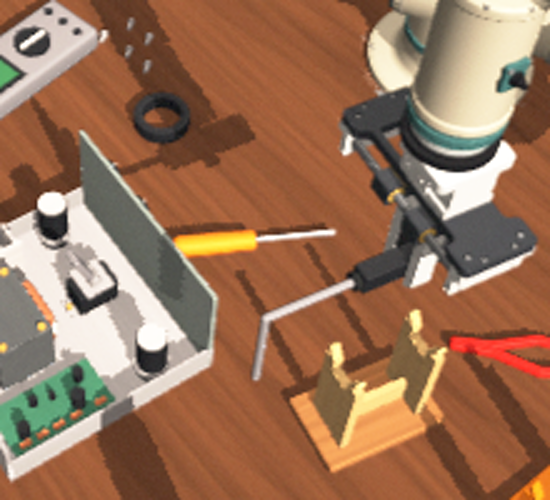

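Scene crop: hook held level, rod bend at crop (265,318), stand empty, spray can out of the way. I'll move over the supply.

Request:
{"api": "drive_tool", "payload": {
  "increments": [
    {"ax":0,"ay":0,"az":0.9,"dx":3,"dy":-20,"dz":0,"fingers":0},
    {"ax":0,"ay":0,"az":0.9,"dx":6,"dy":-34,"dz":0,"fingers":0},
    {"ax":0,"ay":0,"az":0.9,"dx":6,"dy":-34,"dz":0,"fingers":0},
    {"ax":0,"ay":0,"az":0.9,"dx":7,"dy":-34,"dz":0,"fingers":0},
    {"ax":0,"ay":0,"az":0.9,"dx":7,"dy":-34,"dz":0,"fingers":0},
    {"ax":0,"ay":0,"az":0.9,"dx":7,"dy":-34,"dz":0,"fingers":0},
    {"ax":0,"ay":0,"az":0.9,"dx":7,"dy":-34,"dz":0,"fingers":0},
    {"ax":0,"ay":0,"az":0.9,"dx":7,"dy":-30,"dz":0,"fingers":0}
  ]
}}

```text
clock: 6.08
tcp_pos: [494.6, 56.3, 274.5]
eef_rot: [3.139, -0.089, -0.004]
contact_force: [0.4, 1.0, -1.9]
opening: 0.208
grasp_force: 60.0
```

Request:
{"api": "drive_tool", "payload": {
  "increments": [
    {"ax":0,"ay":0,"az":0,"dx":0,"dy":-16,"dz":0,"fingers":0},
    {"ax":0,"ay":0,"az":0,"dx":0,"dy":0,"dz":0,"fingers":0},
    {"ax":0,"ay":0,"az":0,"dx":0,"dy":0,"dz":0,"fingers":0}
  ]
}}

```text
clock: 6.33
tcp_pos: [494.9, 42.1, 274.5]
eef_rot: [-3.14, 0.093, 0.004]
contact_force: [-0.7, 0.1, -1.9]
opening: 0.21
grasp_force: 60.0
```

Run:
```python
from h import *
out=[]
for n in('top','scene'):
    b,d=snapshot(n); np.savez(f'{n}3.npz',b=b,d=d)
    c=b[135:235,220:330] if n=='top' else b[170:270,210:320]
    out.append(cv2.resize(c,(400,364),interpolation=cv2.INTER_CUBIC))
cv2.imwrite('pics/over.png',np.hstack(out))
s=manip.sense();print(s['tcp_pos'],s['eef_rot'],s['contact_force'],s['moment'])
# predicted tip pixel
for n in('top','scene'):
    p=camera_params(n);K=np.array([[p['fx'],0,p['cx']],[0,p['fy'],p['cy']],[0,0,1]],float)
    a=np.array([s['tcp_pos']+[143.8,-8.1,19],s['tcp_pos']+[143.8,-8.1,-85],[615,33,115]])
    q=cv2.projectPoints(a,np.array(p['rvec'],float),np.array(p['tvec'],float),K,None)[0].reshape(-1,2)
    print(n,q.round(1).tolist(),((q-([220,135] if n=='top' else [210,170]))*400/110+([0,0] if n=='top' else [400,0])).round(0).tolist())
```

```text
[495.08023762  43.53259136 274.91754411] [-3.13982416e+00  8.93362991e-02  2.42121700e-03] [ 0.07115526 -0.14209847 -1.6881866 ] [ 0.04488425  0.03446341 -0.02349825]
top [[272.7, 173.8], [273.2, 177.8], [274.1, 187.1]] [[192.0, 141.0], [193.0, 156.0], [197.0, 190.0]]
scene [[247.9, 193.8], [250.3, 219.8], [258.8, 231.4]] [[538.0, 87.0], [546.0, 181.0], [577.0, 223.0]]
```

View pics/over.png

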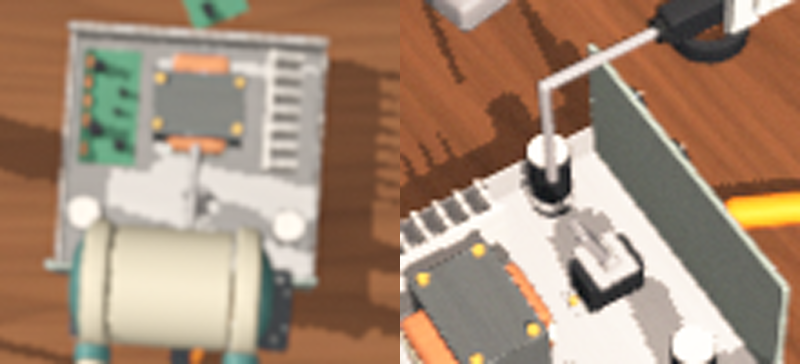

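Top crop: rod end near (195,150), paddle near (200,200), right where predicted. Scene crop: hook tip at (546,181), matching the projection. I'll check the paddle's columns in depth once more before going down.

Run:
```python
from h import *
d=np.load('top3.npz')['d'];W=cloud('top',d)
print(np.arange(266,284))
for v in range(174,196): print(v,W[v,266:284,2].round(0).astype(int))
d0=np.load('top0.npz')['d'];W0=cloud('top',d0)
for v in range(186,192):
    k=[u for u in range(262,290) if W0[v,u,2]>80]; print(v,k,W0[v,k[0],1],W0[v,k[-1],1])
```

```text
[266 267 268 269 270 271 272 273 274 275 276 277 278 279 280 281 282 283]
174 [ 69  84  81  80  85  81  90 291 298  86  84  86  86  79  81  79  64  45]
175 [ 67  72  84  81  78  81  83 295 298 293  82  77  73  87  80  88  66  21]
176 [ 24  61  58  67  61  56  71 297 300 268  76  76  78  80  74  78  23  14]
177 [ 29  19  20  16  21  22  17 296 305 251  52  49  45  61  58  64  18  27]
178 [ 24  20  21  11  19  16  18 294 300 233  25  19  17  18  13  17  10  24]
179 [ 27  22  21  31  17  24  21 301 293 208  21  20  21  16  18  23  17  19]
180 [ 25  16  16  15  24  10  14 298 297  18  15  20  20  21  20  17  15  21]
181 [ 14  24  20  16  21  20  12 298 295  20  20  21  17  17  23  21  26  22]
182 [ 22  18  16  16  17  20  17 296 302  14  23  26  19  20  16  19  13  13]
183 [ 17  21  21  21  20  22 294 296 294  14  26  15  16  16  26  15  15  21]
184 [                  17                   21                   19
                   11                   18                   15
                  300                  297                  301
                   23                   24        
[... 793 characters left out ...]
71 297 294  73  71  73  64  54  58  20  17  15  18]
194 [ 14  18  16  59  62  63 296 302  67  64  72  77  61  54  14  23  21  19]
195 [ 13  23  20  52  58  64 298 298  65  65  64  68  61  58  18  12  20  24]
186 [272, 273, 274, 275, 276, 277] 40.65931882887077 22.891855009918217
187 [272, 273, 274, 275, 276, 277] 40.522959697347176 22.840430412389807
188 [272, 273, 274, 275, 276, 277] 40.783312215910094 22.855160471181765
189 [272, 273, 274, 275, 276, 277] 40.9078183996788 22.845537961045178
190 [272, 273, 274, 275, 276, 277] 40.93622803062411 22.914481514233536
191 [272, 273, 274, 275, 276, 277] 40.95491177024665 22.960491387623158<stdin>:4: RuntimeWarning: invalid value encountered in cast
```

Request:
{"api": "drive_tool", "payload": {
  "increments": [
    {"ax":0,"ay":0,"az":0,"dx":2,"dy":-5,"dz":-6,"fingers":0},
    {"ax":0,"ay":0,"az":0,"dx":0,"dy":0,"dz":-12,"fingers":0},
    {"ax":0,"ay":0,"az":0,"dx":0,"dy":0,"dz":-14,"fingers":0},
    {"ax":0,"ay":0,"az":0,"dx":0,"dy":0,"dz":-14,"fingers":0},
    {"ax":0,"ay":0,"az":0,"dx":0,"dy":0,"dz":-14,"fingers":0},
    {"ax":0,"ay":0,"az":0,"dx":0,"dy":0,"dz":-12,"fingers":0},
    {"ax":0,"ay":0,"az":0,"dx":0,"dy":0,"dz":-10,"fingers":0},
    {"ax":0,"ay":0,"az":0,"dx":0,"dy":0,"dz":-5,"fingers":0}
  ]
}}

```text
clock: 7.1
tcp_pos: [496.8, 38.5, 186.7]
eef_rot: [3.14, -0.088, -0.004]
contact_force: [-0.0, -0.4, -1.3]
opening: 0.208
grasp_force: 60.0
```

Request:
{"api": "drive_tool", "payload": {
  "increments": [
    {"ax":0,"ay":0,"az":0,"dx":0,"dy":0,"dz":0,"fingers":0},
    {"ax":0,"ay":0,"az":0,"dx":0,"dy":0,"dz":0,"fingers":0},
    {"ax":0,"ay":0,"az":0,"dx":0,"dy":0,"dz":0,"fingers":0}
  ]
}}

```text
clock: 7.35
tcp_pos: [498.4, 37.9, 189.1]
eef_rot: [3.14, -0.09, 0.002]
contact_force: [0.6, 0.5, -0.9]
opening: 0.212
grasp_force: 60.0
```

Request:
{"api": "drive_tool", "payload": {
  "increments": [
    {"ax":0,"ay":0,"az":0,"dx":-4,"dy":0.2,"dz":0,"fingers":0},
    {"ax":0,"ay":0,"az":0,"dx":-4,"dy":0.2,"dz":0,"fingers":0},
    {"ax":0,"ay":0,"az":0,"dx":-4,"dy":0.2,"dz":0,"fingers":0},
    {"ax":0,"ay":0,"az":0,"dx":-3,"dy":0.2,"dz":0,"fingers":0},
    {"ax":0,"ay":0,"az":0,"dx":-3,"dy":0.2,"dz":0,"fingers":0},
    {"ax":0,"ay":0,"az":0,"dx":-2,"dy":0.2,"dz":0,"fingers":0}
  ]
}}

```text
clock: 7.85
tcp_pos: [479.4, 38.9, 189.2]
eef_rot: [3.14, -0.09, 0.007]
contact_force: [4.3, -0.4, -2.5]
opening: 0.203
grasp_force: 60.0
```

Request:
{"api": "drive_tool", "payload": {
  "increments": [
    {"ax":0,"ay":0,"az":0,"dx":-2,"dy":0.1,"dz":0,"fingers":0},
    {"ax":0,"ay":0,"az":0,"dx":-2,"dy":0.1,"dz":0,"fingers":0},
    {"ax":0,"ay":0,"az":0,"dx":-2,"dy":0.1,"dz":0,"fingers":0},
    {"ax":0,"ay":0,"az":0,"dx":-2,"dy":0.1,"dz":0,"fingers":0}
  ]
}}

```text
clock: 8.18
tcp_pos: [471.1, 39.2, 189.3]
eef_rot: [3.14, -0.09, 0.006]
contact_force: [4.6, 0.3, 0.6]
opening: 0.207
grasp_force: 60.0
```

Request:
{"api": "drive_tool", "payload": {
  "increments": [
    {"ax":0,"ay":0,"az":0,"dx":-2.5,"dy":0.1,"dz":0,"fingers":0},
    {"ax":0,"ay":0,"az":0,"dx":-2.5,"dy":0.2,"dz":0,"fingers":0},
    {"ax":0,"ay":0,"az":0,"dx":-2.5,"dy":0.1,"dz":0,"fingers":0},
    {"ax":0,"ay":0,"az":0,"dx":-2.5,"dy":0.2,"dz":0,"fingers":0}
  ]
}}

```text
clock: 8.52
tcp_pos: [459.5, 40.0, 188.5]
eef_rot: [3.14, -0.09, -0.0]
contact_force: [5.0, -0.0, 0.4]
opening: 0.211
grasp_force: 60.0
```

Request:
{"api": "drive_tool", "payload": {
  "increments": [
    {"ax":0,"ay":0,"az":0,"dx":-2,"dy":0.1,"dz":0,"fingers":0},
    {"ax":0,"ay":0,"az":0,"dx":-2,"dy":0.1,"dz":0,"fingers":0},
    {"ax":0,"ay":0,"az":0,"dx":-2,"dy":0.1,"dz":0,"fingers":0},
    {"ax":0,"ay":0,"az":0,"dx":-2,"dy":0.1,"dz":0,"fingers":0}
  ]
}}

```text
clock: 8.85
tcp_pos: [451.6, 40.4, 188.5]
eef_rot: [3.14, -0.09, 0.0]
contact_force: [3.7, -0.1, 0.9]
opening: 0.212
grasp_force: 60.0
```

Request:
{"api": "drive_tool", "payload": {
  "increments": [
    {"ax":0,"ay":0,"az":0,"dx":-1.5,"dy":0.1,"dz":0,"fingers":0},
    {"ax":0,"ay":0,"az":0,"dx":-1.5,"dy":0.1,"dz":0,"fingers":0},
    {"ax":0,"ay":0,"az":0,"dx":-1,"dy":0,"dz":0,"fingers":0}
  ]
}}

```text
clock: 9.1
tcp_pos: [447.4, 40.6, 188.3]
eef_rot: [3.14, -0.09, -0.001]
contact_force: [4.0, -1.6, -0.1]
opening: 0.209
grasp_force: 60.0
```

Run:
```python
from h import *
b,d=snapshot('scene'); 
cv2.imwrite('pics/pull.png',cv2.resize(b[160:300,190:340],None,fx=4,fy=4,interpolation=cv2.INTER_CUBIC))
W=cloud('scene',d);s=manip.sense();print(s['tcp_pos'],s['contact_force'],s['moment'])
yaw=np.arctan2(-14.3,254.6);R=np.array([[np.cos(yaw),-np.sin(yaw)],[np.sin(yaw),np.cos(yaw)]]);S=(W[...,:2]-[532,48.3])@R
for lo in range(62,290,8):
    k=(S[...,0]>15)&(S[...,0]<110)&(abs(S[...,1]+8)<20)&(W[...,2]>=lo)&(W[...,2]<lo+8)
    if k.sum(): print(lo,k.sum(),np.median(S[k],0).round(1),S[k].min(0).round(1),S[k].max(0).round(1))
```

```text
[447.19055439  40.65246363 188.32612338] [ 4.16088045 -0.26621444  0.15482964] [-0.19772223 -1.30668626 -0.06306141]
62 23 [67.7 -5.3] [ 58.4 -18.9] [72.2  4.2]
70 11 [65.5 -3.8] [ 60.8 -18.3] [67.8  2.9]
78 15 [64.5 -5.8] [ 60.1 -16.8] [67.1  2.8]
86 9 [62.8 -4.7] [ 57.3 -13.6] [64.7  4.3]
94 17 [60.4 -3.3] [ 56.5 -15.8] [63.6  4. ]
102 12 [59.4 -4.1] [ 53.7 -17. ] [61.8  3.3]
110 14 [57.7 -2. ] [ 52.9 -13.9] [64.9  2.3]
118 20 [56.3 -8.9] [ 51.1 -16.9] [66.4  0.6]
126 5 [ 63.7 -12. ] [ 61.3 -14.9] [ 65.7 -10.3]
134 5 [ 62.5 -10.3] [ 60.6 -13.7] [65.  -7.8]
142 9 [ 63.3 -11.7] [ 56.7 -16.2] [65.8 -9.2]
150 6 [ 62.3 -11.2] [ 60.7 -16.7] [63.7 -7.1]
158 6 [60.9 -9.7] [ 57.4 -15.5] [64.3 -8.4]
166 7 [63.  -9.7] [ 56.7 -14.2] [63.8 -9. ]
174 7 [61.4 -9.5] [ 57.1 -11.5] [62.3 -7.3]
182 4 [58.9 -9.2] [57.  -9.4] [62.8 -8.2]
190 7 [61.2 -9.4] [ 56.5 -11.3] [62.8 -6.7]
198 6 [59.4 -9.4] [ 56.1 -10.5] [61.7 -7.3]
206 24 [ 40.1 -10.1] [ 15.4 -15.8] [62.6 -8.1]
214 38 [ 41.  -11.5] [ 15.3 -16.2] [60.  -6.8]
```

View pics/pull.png

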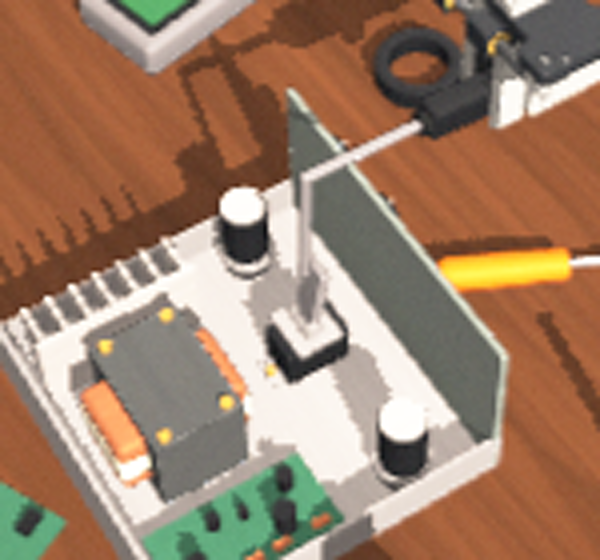

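Pull view: the hook's tip is behind the paddle at about (308,300), and the paddle leans about 12° towards the panel. Roughly 9 mm remains.

Request:
{"api": "drive_tool", "payload": {
  "increments": [
    {"ax":0,"ay":0,"az":0,"dx":-1.5,"dy":0.1,"dz":0,"fingers":0},
    {"ax":0,"ay":0,"az":0,"dx":-1.5,"dy":0.1,"dz":0,"fingers":0},
    {"ax":0,"ay":0,"az":0,"dx":-1.5,"dy":0.1,"dz":0,"fingers":0},
    {"ax":0,"ay":0,"az":0,"dx":0,"dy":0,"dz":0,"fingers":0}
  ]
}}

```text
clock: 9.48
tcp_pos: [442.4, 40.9, 188.1]
eef_rot: [3.14, -0.09, -0.002]
contact_force: [3.4, -0.3, -0.9]
opening: 0.209
grasp_force: 60.0
```

Request:
{"api": "drive_tool", "payload": {
  "increments": [
    {"ax":0,"ay":0,"az":0,"dx":-1,"dy":0.1,"dz":0,"fingers":0},
    {"ax":0,"ay":0,"az":0,"dx":-1,"dy":0,"dz":0,"fingers":0},
    {"ax":0,"ay":0,"az":0,"dx":0,"dy":0,"dz":0,"fingers":0}
  ]
}}

```text
clock: 9.73
tcp_pos: [440.7, 41.1, 188.1]
eef_rot: [3.14, -0.09, -0.002]
contact_force: [4.0, -0.7, -2.5]
opening: 0.212
grasp_force: 60.0
```

Request:
{"api": "drive_tool", "payload": {
  "increments": [
    {"ax":0,"ay":0,"az":0,"dx":-1,"dy":0.1,"dz":0,"fingers":0},
    {"ax":0,"ay":0,"az":0,"dx":-1,"dy":0,"dz":0,"fingers":0},
    {"ax":0,"ay":0,"az":0,"dx":0,"dy":0,"dz":0,"fingers":0}
  ]
}}

```text
clock: 9.98
tcp_pos: [438.8, 41.3, 188.3]
eef_rot: [-3.14, 0.09, 0.001]
contact_force: [3.7, -1.0, -0.4]
opening: 0.205
grasp_force: 60.0
```

```bash
cat > pad.py <<'E'
from h import *
b,d=snapshot('scene'); W=cloud('scene',d);s=manip.sense();print(s['tcp_pos'],s['contact_force'],s['moment'])
yaw=np.arctan2(-14.3,254.6);R=np.array([[np.cos(yaw),-np.sin(yaw)],[np.sin(yaw),np.cos(yaw)]]);S=(W[...,:2]-[532,48.3])@R
for nm,a,e in(('pad',65,112),('hook',125,205)):
    k=(S[...,0]>20)&(S[...,0]<80)&(abs(S[...,1]+8)<18)&(W[...,2]>a)&(W[...,2]<e)
    x,z=S[k][:,0],W[k][:,2]; p=np.polyfit(z,x,1)
    for _ in range(4):
        g=abs(np.polyval(p,z)-x)<3; p=np.polyfit(z[g],x[g],1)
    print(nm,g.sum(),'lean deg',np.degrees(np.arctan(-p[0])),'x at 60,100,200',np.polyval(p,[60,100,200]))
E
python3 pad.py
```

```text
[438.8652777   41.32867564 188.4142325 ] [ 3.35288769  0.40061371 -0.41033821] [ 0.00530894 -0.91983742  0.02056152]
pad 83 lean deg 19.741712844367136 x at 60,100,200 [68.42959858 54.0746621  18.1873209 ]
hook 46 lean deg 2.9919534703001447 x at 60,100,200 [58.90186621 56.81118797 51.58449235]
```

Request:
{"api": "drive_tool", "payload": {
  "increments": [
    {"ax":0,"ay":0,"az":0,"dx":-1,"dy":0.1,"dz":0,"fingers":0},
    {"ax":0,"ay":0,"az":0,"dx":-1,"dy":0,"dz":0,"fingers":0},
    {"ax":0,"ay":0,"az":0,"dx":0,"dy":0,"dz":0,"fingers":0}
  ]
}}

```text
clock: 10.28
tcp_pos: [437.1, 41.3, 188.5]
eef_rot: [-3.14, 0.09, 0.0]
contact_force: [3.0, -0.5, -1.0]
opening: 0.207
grasp_force: 60.0
```

```bash
python3 pad.py
```

```text
[437.07418684  41.33274259 188.53066775] [ 3.60143611 -0.34449823 -0.2704755 ] [-0.04878574 -0.99718011  0.06116872]
pad 86 lean deg 23.078906971467926 x at 60,100,200 [69.75625248 52.71220871 10.10209928]
hook 48 lean deg 2.284306008729209 x at 60,100,200 [56.11569157 54.52009964 50.53111981]
```

Request:
{"api": "drive_tool", "payload": {
  "increments": [
    {"ax":0,"ay":0,"az":0,"dx":-0.7,"dy":0,"dz":0,"fingers":0},
    {"ax":0,"ay":0,"az":0,"dx":-0.5,"dy":0,"dz":0,"fingers":0},
    {"ax":0,"ay":0,"az":0,"dx":0,"dy":0,"dz":0,"fingers":0}
  ]
}}

```text
clock: 10.58
tcp_pos: [436.1, 41.3, 188.4]
eef_rot: [-3.14, 0.09, -0.0]
contact_force: [4.0, -1.0, -1.5]
opening: 0.211
grasp_force: 60.0
```

```bash
python3 pad.py
```

```text
[436.04085614  41.29481305 188.43169091] [ 5.58492889 -0.67304297 -1.69886841] [ 0.01393075 -1.07459934  0.08197275]
pad 86 lean deg 23.140441740115836 x at 60,100,200 [68.08139587 50.98656967  8.24950417]
hook 52 lean deg 2.274286137964197 x at 60,100,200 [54.97804565 53.38945999 49.41799584]
```

Request:
{"api": "drive_tool", "payload": {
  "increments": [
    {"ax":0,"ay":0,"az":0,"dx":-0.7,"dy":0,"dz":0,"fingers":0},
    {"ax":0,"ay":0,"az":0,"dx":0,"dy":0,"dz":0,"fingers":0}
  ]
}}

```text
clock: 10.8
tcp_pos: [435.4, 41.2, 188.5]
eef_rot: [3.14, -0.09, 0.0]
contact_force: [3.6, 0.6, -1.5]
opening: 0.211
grasp_force: 60.0
```

Request:
{"api": "drive_tool", "payload": {
  "increments": [
    {"ax":0,"ay":0,"az":0,"dx":-0.7,"dy":0,"dz":0,"fingers":0},
    {"ax":0,"ay":0,"az":0,"dx":0,"dy":0,"dz":0,"fingers":0}
  ]
}}

```text
clock: 10.97
tcp_pos: [435.1, 41.2, 188.6]
eef_rot: [3.14, -0.09, 0.002]
contact_force: [4.5, 0.6, -2.0]
opening: 0.211
grasp_force: 60.0
```

```bash
python3 pad.py
```

```text
[435.0787409   41.1597093  188.65567446] [ 4.15647784 -0.05480618 -1.70497072] [ 0.03617962 -1.31155761  0.00535107]
pad 78 lean deg 22.912368753222186 x at 60,100,200 [68.63810752 51.73126925  9.46417356]
hook 48 lean deg 4.465885389947688 x at 60,100,200 [57.12271171 53.99860632 46.18834286]
```

Request:
{"api": "drive_tool", "payload": {
  "increments": [
    {"ax":0,"ay":0,"az":0,"dx":-1,"dy":0,"dz":0,"fingers":0},
    {"ax":0,"ay":0,"az":0,"dx":0,"dy":0,"dz":0,"fingers":0}
  ]
}}

```text
clock: 11.18
tcp_pos: [434.5, 41.1, 188.7]
eef_rot: [3.14, -0.09, 0.003]
contact_force: [4.5, 0.3, -0.4]
opening: 0.207
grasp_force: 60.0
```

Request:
{"api": "drive_tool", "payload": {
  "increments": [
    {"ax":0,"ay":0,"az":0,"dx":-1,"dy":0,"dz":0,"fingers":0},
    {"ax":0,"ay":0,"az":0,"dx":0,"dy":0,"dz":0,"fingers":0}
  ]
}}

```text
clock: 11.35
tcp_pos: [434.1, 41.1, 188.9]
eef_rot: [3.14, -0.09, 0.005]
contact_force: [5.2, -0.3, -1.2]
opening: 0.205
grasp_force: 60.0
```

```bash
python3 pad.py;python3 pad.py
```

```text
[434.05066031  41.08247921 188.94648534] [ 5.26809778  0.17897767 -0.23189836] [-0.00607382 -1.62477164  0.0392871 ]
pad 85 lean deg 22.865302285064004 x at 60,100,200 [68.59543922 51.72731632  9.55700906]
hook 49 lean deg 2.4725308610670202 x at 60,100,200 [53.26589011 51.53866563 47.22060442]
[434.09194123  41.08696287 188.96653238] [ 5.03927161 -1.06430562 -0.2889825 ] [ 0.03155377 -1.65312398  0.05620581]
pad 84 lean deg 23.558751185431916 x at 60,100,200 [68.94439563 51.50310822  7.89988971]
hook 47 lean deg 1.221134828299274 x at 60,100,200 [50.71520296 49.86256092 47.73095582]
```

On the stop: the paddle stays at 23° while the moment climbs. Back off and lift out.

Request:
{"api": "drive_tool", "payload": {
  "increments": [
    {"ax":0,"ay":0,"az":0,"dx":3,"dy":0,"dz":0,"fingers":0},
    {"ax":0,"ay":0,"az":0,"dx":7,"dy":-0.4,"dz":0,"fingers":0},
    {"ax":0,"ay":0,"az":0,"dx":10,"dy":-0.6,"dz":0,"fingers":0},
    {"ax":0,"ay":0,"az":0,"dx":10,"dy":0,"dz":0,"fingers":0},
    {"ax":0,"ay":0,"az":0,"dx":0,"dy":0,"dz":15,"fingers":0},
    {"ax":0,"ay":0,"az":0,"dx":0,"dy":0,"dz":25,"fingers":0},
    {"ax":0,"ay":0,"az":0,"dx":0,"dy":0,"dz":25,"fingers":0},
    {"ax":0,"ay":0,"az":0,"dx":0,"dy":0,"dz":27,"fingers":0}
  ]
}}

```text
clock: 12.12
tcp_pos: [461.8, 40.3, 280.1]
eef_rot: [-3.14, 0.09, 0.009]
contact_force: [0.4, -1.0, -1.4]
opening: 0.208
grasp_force: 60.0
```

Request:
{"api": "drive_tool", "payload": {
  "increments": [
    {"ax":0,"ay":0,"az":0,"dx":0,"dy":0,"dz":0,"fingers":0},
    {"ax":0,"ay":0,"az":0,"dx":0,"dy":0,"dz":0,"fingers":0},
    {"ax":0,"ay":0,"az":0,"dx":0,"dy":0,"dz":0,"fingers":0}
  ]
}}

```text
clock: 12.37
tcp_pos: [461.8, 40.3, 278.7]
eef_rot: [-3.14, 0.09, 0.006]
contact_force: [0.8, 0.8, -2.3]
opening: 0.212
grasp_force: 60.0
```

```bash
cat > hk.py <<'E'
from h import *
b,d=snapshot('scene'); np.savez('last.npz',b=b,d=d);W=cloud('scene',d);s=manip.sense();t=s['tcp_pos'];Rt=cv2.Rodrigues(s['eef_rot'])[0]
print(t,s['eef_rot'],s['moment'])
yaw=np.arctan2(-14.3,254.6);R=np.array([[np.cos(yaw),-np.sin(yaw)],[np.sin(yaw),np.cos(yaw)]]);S=(W[...,:2]-[532,48.3])@R
k=(S[...,0]>20)&(S[...,0]<75)&(abs(S[...,1]+8)<18)&(W[...,2]>65)&(W[...,2]<112)
x,z=S[k][:,0],W[k][:,2];print('pad lean',np.degrees(np.arctan(-np.polyfit(z,x,1)[0])))
L=(W-t)@Rt; L=L*[1,-1,-1]; L[...,2]-=19.5   # x fwd, y left, z up from grasp pt
k=(L[...,0]>65)&(L[...,0]<135)&(abs(L[...,1])<15)&(abs(L[...,2])<25)
p=np.polyfit(L[k][:,0],L[k][:,2],1);q=np.polyfit(L[k][:,0],L[k][:,1],1)
print('rod',k.sum(),'pitch',np.degrees(np.arctan(p[0])),'z@100',np.polyval(p,100),'yaw',np.degrees(np.arctan(q[0])),'y@100',np.polyval(q,100))
k=(abs(L[...,0]-145)<20)&(abs(L[...,1])<15)&(L[...,2]<-15)&(L[...,2]>-95)
p=np.polyfit(L[k][:,2],L[k][:,0],1);print('bent',k.sum(),'pitch',-np.degrees(np.arctan(p[0])),'x@0',p[1])
E
python3 hk.py
```

```text
[461.4781078   40.30224035 278.36502902] [-3.14024179  0.09007217  0.00728991] [-0.03909079  0.05068185  0.02854037]
pad lean 23.11985730089729
rod 94 pitch 1.2477979976437825 z@100 6.2271012575288776 yaw -0.5156406765399596 y@100 1.987007204810856
bent 62 pitch 2.7151599320341173 x@0 142.89293383075199
```

Paddle holds at 23° (off) and the hook is only about 1.5° nose-up. Heading back to the stand.

Request:
{"api": "drive_tool", "payload": {
  "increments": [
    {"ax":0,"ay":0.5,"az":-0.9,"dx":-2,"dy":20,"dz":0,"fingers":0},
    {"ax":0,"ay":0.5,"az":-0.9,"dx":-2,"dy":34,"dz":0,"fingers":0},
    {"ax":0,"ay":0.5,"az":-0.9,"dx":-2,"dy":34,"dz":0,"fingers":0},
    {"ax":0,"ay":0,"az":-0.9,"dx":-2,"dy":34,"dz":0,"fingers":0},
    {"ax":0,"ay":0,"az":-0.9,"dx":-2,"dy":34,"dz":0,"fingers":0},
    {"ax":0,"ay":0,"az":-0.9,"dx":-2,"dy":34,"dz":0,"fingers":0},
    {"ax":0,"ay":0,"az":-0.9,"dx":-2,"dy":34,"dz":0,"fingers":0},
    {"ax":0,"ay":0,"az":-0.9,"dx":-2,"dy":30,"dz":0,"fingers":0}
  ]
}}

```text
clock: 13.08
tcp_pos: [445.3, 295.9, 278.2]
eef_rot: [3.127, -0.287, -0.047]
contact_force: [0.8, 0.1, -1.1]
opening: 0.211
grasp_force: 60.0
```

Request:
{"api": "drive_tool", "payload": {
  "increments": [
    {"ax":0,"ay":0,"az":0,"dx":0,"dy":19,"dz":0,"fingers":0},
    {"ax":0,"ay":0,"az":0,"dx":0,"dy":0,"dz":0,"fingers":0},
    {"ax":0,"ay":0,"az":0,"dx":0,"dy":0,"dz":0,"fingers":0},
    {"ax":0,"ay":0,"az":0,"dx":0,"dy":0,"dz":0,"fingers":0}
  ]
}}

```text
clock: 13.42
tcp_pos: [446.1, 312.2, 279.0]
eef_rot: [3.126, -0.287, -0.045]
contact_force: [-0.1, -0.7, -0.5]
opening: 0.208
grasp_force: 60.0
```

```bash
python3 hk.py; python3 hk.py
```

```text
[446.31155145 311.91951511 279.48111478] [ 3.12624579 -0.28816003 -0.04368864] [ 0.03150801 -0.0199558   0.0154375 ]
pad lean 24.582315979718974
rod 120 pitch 1.7401230779271293 z@100 5.487370072516174 yaw -0.12222631403087796 y@100 1.8364410428094402
bent 65 pitch 1.6911835226752747 x@0 144.02936200461514
[446.52435633 311.85899529 279.87607931] [ 3.12684323 -0.28901849 -0.04268351] [-0.03892787 -0.03527832 -0.04273305]
pad lean 24.05016567505473
rod 119 pitch 1.9632269231445691 z@100 5.533284211880747 yaw -0.006412795243614288 y@100 1.6325744832293303
bent 68 pitch 1.926924467962356 x@0 143.61908419185622
```

Request:
{"api": "drive_tool", "payload": {
  "increments": [
    {"ax":0,"ay":-0.5,"az":0,"dx":0,"dy":1,"dz":-15,"fingers":0},
    {"ax":0,"ay":0,"az":0,"dx":0,"dy":0,"dz":-25,"fingers":0},
    {"ax":0,"ay":0,"az":0,"dx":0,"dy":0,"dz":-25,"fingers":0},
    {"ax":0,"ay":0,"az":0,"dx":0,"dy":0,"dz":-25,"fingers":0},
    {"ax":0,"ay":0,"az":0,"dx":0,"dy":0,"dz":-25,"fingers":0},
    {"ax":0,"ay":0,"az":0,"dx":0,"dy":0,"dz":-12,"fingers":0},
    {"ax":0,"ay":0,"az":0,"dx":0,"dy":0,"dz":0,"fingers":0},
    {"ax":0,"ay":0,"az":0,"dx":0,"dy":0,"dz":0,"fingers":0}
  ]
}}

```text
clock: 14.18
tcp_pos: [446.7, 313.1, 153.3]
eef_rot: [-3.128, 0.289, 0.029]
contact_force: [0.7, 0.5, -1.6]
opening: 0.207
grasp_force: 60.0
```

```bash
python3 hk.py
python3 - <<'E'
from h import *
b=np.load('last.npz')['b'];cv2.imwrite('pics/abv.png',cv2.resize(b[230:330,310:430],None,fx=5,fy=5,interpolation=cv2.INTER_CUBIC))
E
```

```text
[447.49696452 313.7459208  154.32497762] [-3.12655515  0.28876366  0.02550094] [0.00202025 0.00817143 0.02282104]
pad lean 25.71293336363486
rod 102 pitch 1.5205651915567118 z@100 4.842096741759961 yaw -0.09980263972463192 y@100 0.7709195987501185
bent 52 pitch 2.1890700492040103 x@0 143.02469703159522
```

View pics/abv.png

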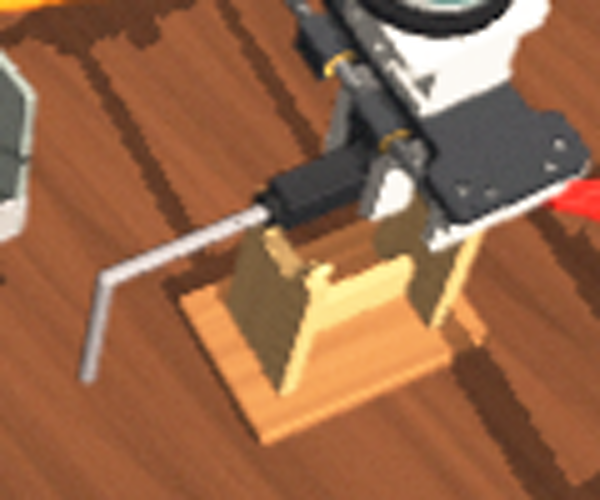

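View above the stand: the handle at (320,185) is in line with both slots, around (285,245) and (430,240), and level. Lowering it.

Request:
{"api": "drive_tool", "payload": {
  "increments": [
    {"ax":0,"ay":0,"az":0,"dx":0,"dy":0,"dz":-8,"fingers":0},
    {"ax":0,"ay":0,"az":0,"dx":0,"dy":0,"dz":-8,"fingers":0},
    {"ax":0,"ay":0,"az":0,"dx":0,"dy":0,"dz":-8,"fingers":0},
    {"ax":0,"ay":0,"az":0,"dx":0,"dy":0,"dz":0,"fingers":0}
  ]
}}

```text
clock: 14.57
tcp_pos: [445.5, 313.6, 127.8]
eef_rot: [3.128, -0.287, -0.032]
contact_force: [-1.0, -0.1, -2.2]
opening: 0.209
grasp_force: 60.0
```

Request:
{"api": "drive_tool", "payload": {
  "increments": [
    {"ax":0,"ay":0,"az":0,"dx":0,"dy":0,"dz":-5,"fingers":0},
    {"ax":0,"ay":0,"az":0,"dx":0,"dy":0,"dz":-5,"fingers":0},
    {"ax":0,"ay":0,"az":0,"dx":0,"dy":0,"dz":0,"fingers":0}
  ]
}}

```text
clock: 14.82
tcp_pos: [446.1, 314.0, 118.4]
eef_rot: [3.128, -0.287, -0.03]
contact_force: [-0.6, 0.0, -1.8]
opening: 0.208
grasp_force: 60.0
```

Request:
{"api": "drive_tool", "payload": {
  "increments": [
    {"ax":0,"ay":0,"az":0,"dx":0,"dy":-0.6,"dz":-4,"fingers":0},
    {"ax":0,"ay":0,"az":0,"dx":0,"dy":0,"dz":-4,"fingers":0},
    {"ax":0,"ay":0,"az":0,"dx":0,"dy":0,"dz":0,"fingers":0}
  ]
}}

```text
clock: 15.07
tcp_pos: [446.3, 313.4, 110.6]
eef_rot: [-3.128, 0.287, 0.029]
contact_force: [-0.1, 0.0, -1.5]
opening: 0.209
grasp_force: 60.0
```

Request:
{"api": "drive_tool", "payload": {
  "increments": [
    {"ax":0,"ay":0,"az":0,"dx":0,"dy":0,"dz":-2,"fingers":0},
    {"ax":0,"ay":0,"az":0,"dx":0,"dy":0,"dz":-1,"fingers":0},
    {"ax":0,"ay":0,"az":0,"dx":0,"dy":0,"dz":0,"fingers":0}
  ]
}}

```text
clock: 15.32
tcp_pos: [446.6, 313.6, 108.3]
eef_rot: [-3.128, 0.287, 0.028]
contact_force: [0.4, -1.1, -1.8]
opening: 0.21
grasp_force: 60.0
```

Request:
{"api": "drive_tool", "payload": {
  "increments": [
    {"ax":0,"ay":0,"az":0,"dx":0,"dy":0,"dz":-1,"fingers":0},
    {"ax":0,"ay":0,"az":0,"dx":0,"dy":0,"dz":-1,"fingers":0},
    {"ax":0,"ay":0,"az":0,"dx":0,"dy":0,"dz":0,"fingers":0}
  ],
  "grip_force": 20
}}

```text
clock: 15.57
tcp_pos: [446.7, 313.6, 106.4]
eef_rot: [-3.127, 0.287, 0.027]
contact_force: [0.3, -0.1, -1.1]
opening: 0.206
grasp_force: 20.0
```

Request:
{"api": "drive_tool", "payload": {
  "increments": [
    {"ax":0,"ay":0,"az":0,"dx":0,"dy":0,"dz":-0.5,"fingers":0},
    {"ax":0,"ay":0,"az":0,"dx":0,"dy":0,"dz":0,"fingers":0},
    {"ax":0,"ay":0,"az":0,"dx":0,"dy":0,"dz":0,"fingers":0}
  ],
  "grip_force": 4
}}

```text
clock: 15.82
tcp_pos: [446.7, 313.6, 106.0]
eef_rot: [-3.127, 0.287, 0.027]
contact_force: [-0.0, -0.2, -1.8]
opening: 0.216
grasp_force: 4.0
```

Open gradually.

Request:
{"api": "drive_tool", "payload": {
  "increments": [
    {"ax":0,"ay":0,"az":0,"dx":0,"dy":0,"dz":-0.5,"fingers":21},
    {"ax":0,"ay":0,"az":0,"dx":0,"dy":0,"dz":0,"fingers":24},
    {"ax":0,"ay":0,"az":0,"dx":0,"dy":0,"dz":0,"fingers":28},
    {"ax":0,"ay":0,"az":0,"dx":0,"dy":0,"dz":0,"fingers":40},
    {"ax":0,"ay":0,"az":0,"dx":0,"dy":0,"dz":0,"fingers":60},
    {"ax":0,"ay":0,"az":0,"dx":0,"dy":0,"dz":0,"fingers":70},
    {"ax":0,"ay":0,"az":0,"dx":0,"dy":0,"dz":0,"fingers":70},
    {"ax":0,"ay":0,"az":0,"dx":0,"dy":0,"dz":0,"fingers":70}
  ]
}}

```text
clock: 16.48
tcp_pos: [446.7, 313.6, 105.5]
eef_rot: [-3.127, 0.287, 0.027]
contact_force: [0.2, -0.2, -0.0]
opening: 0.619
grasp_force: 0.0
```

Request:
{"api": "drive_tool", "payload": {
  "increments": [
    {"ax":0,"ay":0,"az":0,"dx":0,"dy":0,"dz":4,"fingers":70},
    {"ax":0,"ay":0,"az":0,"dx":0,"dy":0,"dz":10,"fingers":70},
    {"ax":0,"ay":0,"az":0,"dx":0,"dy":0,"dz":20,"fingers":70},
    {"ax":0,"ay":0,"az":0,"dx":0,"dy":0,"dz":30,"fingers":70},
    {"ax":0,"ay":0,"az":0,"dx":0,"dy":0,"dz":30,"fingers":70},
    {"ax":0,"ay":0,"az":0,"dx":0,"dy":0,"dz":30,"fingers":70},
    {"ax":0,"ay":0,"az":0,"dx":-20,"dy":0,"dz":20,"fingers":70},
    {"ax":0,"ay":0,"az":0,"dx":0,"dy":0,"dz":0,"fingers":70}
  ]
}}

```text
clock: 17.15
tcp_pos: [426.7, 314.9, 255.4]
eef_rot: [-3.122, 0.285, 0.017]
contact_force: [0.1, -0.1, 0.8]
opening: 0.745
grasp_force: 0.0
```

```bash
python3 - <<'E'
from h import *
b,d=snapshot('scene');W=cloud('scene',d)
cv2.imwrite('pics/end.png',cv2.resize(b[170:330,210:430],None,fx=3.5,fy=3.5,interpolation=cv2.INTER_CUBIC))
b0=np.load('scene0.npz');d0=b0['d'];b0=b0['b']
# compare hook region before/after
df=cv2.absdiff(b,b0).max(-1);print('hook rod/bent diff px',(df[255:320,322:362]>40).sum(),(df[255:320,362:415]>40).sum())
v,u=np.mgrid[:420,:560]
for nm,dd in(('before',d0),('after',d)):
    W=cloud('scene',dd);k=(u>325)&(u<362)&(v>275)&(v<300)&(W[...,2]>105)&(W[...,2]<140);p=W[k];print(nm,k.sum(),p.mean(0),np.polyfit(p[:,0],p[:,2],1),np.polyfit(p[:,0],p[:,1],1))
    k=(u>320)&(u<335)&(v>290)&(v<320)&(W[...,2]>25)&(W[...,2]<115);P=W[k];print('bent',k.sum(),np.median(P,0),P[:,2].min())
E
python3 pad.py
```

```text
hook rod/bent diff px 27 48
before 145 [544.21363752 296.40195595 126.72866232] [-3.36032817e-02  1.45016026e+02] [-1.54833939e-01  3.80664697e+02]
bent 54 [587.54481497 290.22404797  69.18020082] 27.456037911474777
after 154 [543.88398134 296.50315742 126.95752227] [-2.99533129e-02  1.43248649e+02] [-1.49675437e-01  3.77909230e+02]
bent 52 [589.81251736 290.3754358   75.03525083] 28.849344912384208
[426.86945104 313.82581822 250.70111647] [-0.90742915 -0.05448987 -0.35206108] [ 0.0120625   0.06933937 -0.03298579]
pad 88 lean deg 22.45371376350645 x at 60,100,200 [68.5850015  52.05430442 10.72756174]Traceback (most recent call last):
  File "pad.py", line 6, in <module>
    x,z=S[k][:,0],W[k][:,2]; p=np.polyfit(z,x,1)
                               ~~~~~~~~~~^^^^^^^
    raise TypeError("expected non-empty vector for x")
TypeError: expected non-empty vector for x
```

View pics/end.png

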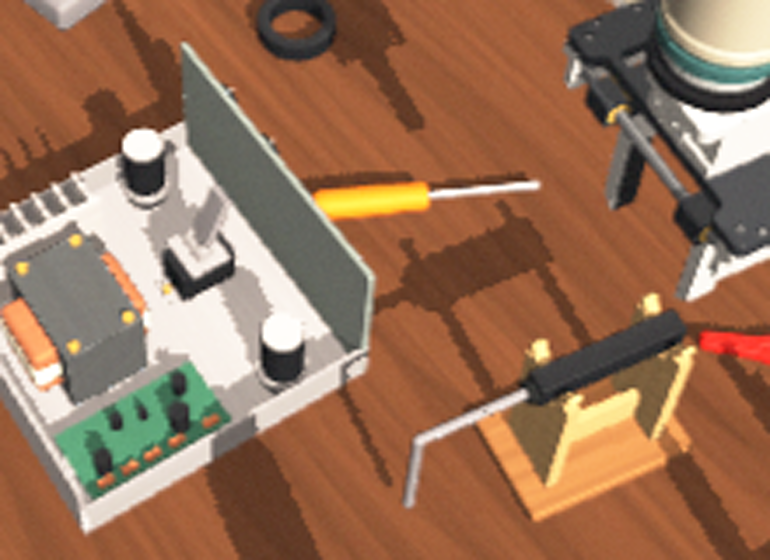

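The hook lies in both slots, handle at (605,360), to within a couple of mm of its start. The paddle at (210,215) leans to the panel, and the gripper is clear. Handing in.

```bash
python3 -c "
from bench import manip
print(manip.sign_off())"
```

```text
the job is handed in; nothing more can be done
None
```

The job is handed in: the mains paddle is pulled over to its off stop (measured lean about 23° towards the panel), and the hook is back in its stand within a couple of mm of where it started and released, with about 6 N the highest tool force read during the pull; no verdict came back at hand-in.

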